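# Latch the big engine-parts case

### The job

The bigger of the two grey parts cases is packed. Swing the steel hook on its lid across the lid's seam until its end is fully home in its catch, then let go. The smaller case is still being filled, so leave its hook open as it is.

Things in the scene. Friction and masses are not known exactly. Their poses are not given: they have to be found in the camera images.
- big_hook (a joint): swing hook on the big case's lid: a flat steel arm 14 mm wide, 137 mm long with a down-turned nose, turning level about a vertical pivot. 0 rad is closed (end of travel): arm along the case's long side, end under the catch's roof. It grows to 1.7 as it opens, anticlockwise from above, so close it clockwise. Stays where left (friction about 1.5 N at the pin, no spring).
- big_pivot (a point): the big hook's pivot, 12 mm above the lid of the big case (grey steel, 200 x 340 mm, 70 mm high, fixed). Axes are the case's and do not turn with the hook: +y along the long side from pivot to catch, -x the side where the open hook lies, z up. The catch, a dark steel bridge 22 mm wide and open to -x, stands at y = 115 mm; its top is 21 mm above the lid.
- big_pin (a point): centre of the big hook's upright round steel grip pin, to pinch or push: 16 mm across, 40 mm high, on the arm 85 mm from the pivot; moves with the hook (closed: x = 0, y = 85 mm from the pivot). Above the lid: this point 40 mm, the arm's upper face 15.5 mm, the pin's top 55.5 mm. On the lid: a 55 mm tall cup of bolts near the pivot's end, a flat gear near the catch.
- small_pin (a point): centre of the like grip pin on the hook of the small case (150 x 220 mm, 50 mm high, arm 107 mm long, pin 55 mm from its pivot), which is to stay open as it is. The point is 40 mm above the small case's lid. Either case may stand left or right.

How it is judged:
At the end, for the whole second after the job is handed in: The big case's hook is closed to within 0.17 rad (10 degrees) of its end of travel, so that its end lies under the catch's roof, and it is at rest; the small case's hook is where it was (pin within 15 mm) (value of joint big_hook below 0.17 rad and not (velocity of joint big_hook above 0.05 rad/s) and velocity of joint big_hook above -0.05 rad/s and distance of small_pin from where it was at the start of the episode below 0.015 m); the robot touches nothing.
It fails at once if the small case's hook is moved (distance of small_pin from where it was at the start of the episode above 0.015 m).
It also fails if it takes over 32 s, if anything falls off the work surface, if the arm or the gripper's body presses on something with over 40 N, if the wrist force passes 120 N, or if a joint passes its speed limit or range.

### The arm

A 6-joint arm with a two-finger parallel gripper is mounted at the origin on the work surface. World frame = base frame: x ahead of the robot, y to its left, z up, the work surface at z = 0. Lengths are in m, angles in rad, forces in N, time in s.
With the tool pointing down it reaches from about 0.35 to 0.85 m from the base axis. Payload 8.1 kg.
Tool frame: the origin (TCP) lies at the very end of the fingers, on their centre line; the grasp point (between the pads) lies 19 mm behind it; x points along the fingers, y is the direction in which the jaws open and shut, and the axes are right-handed (so a half turn about x gives the same grasp; the last joint's range is limited). The gripper opens to 93 mm and grips with 3 to 60 N. Pads are 15 mm wide; open, the fingers measure 128 mm over their backs; the gripper's body (75 mm by 188 mm) begins 65 mm behind the grasp point.
Start: joints at [1.165, 0.13, 1.488, -0, 1.523, -0.085], TCP at [0.189, 0.569, 0.197] pointing down, gripper open.
Joint ranges: [-2.96, 2.96], [-0.89, 2.26], [0.02, 2.5], [-1.34, 4.48], [0, 2.73], [-2.66, 2.66]. Speed limits (rad/s): [2.39, 2.39, 2.79, 3.14, 3.14, 3.14].

### API

Orientations are given as a rotation vector (axis times angle).
In Python, from plant import * gives the robot as it stands. The module is installed in compiled form; this text tells all that it offers.
- The arm moves only by the tool apply_moves, never from a script. Its argument "series" is a list of rows, each an object with "jaw": the gripper's target within -1 to 1 (shut at 1, half-way at 0, fully open at -1); "linear": the shift along the tool's x, y, z normalised to -1 to 1, where 1 is 0.6 m, a list of three; "roll": the turn about the tool's x normalised to -1 to 1, where 1 is 30 degrees. A call has 1 to 20 rows; each row is the pose to reach, as a shift and turn from the pose measured when the call began, along the tool's axes at that moment; what a row does not reach only later rows make up. A row lasts 1/8 s, in which the tool goes at most 62.5 mm and 10.7 degrees, less where a joint would pass 70% of its speed; a pose out of reach is approached as far as the arm can. A call with a number of a shift or a turn outside -1 to 1 is refused whole. A call with a gripper value outside its range is refused whole. The fingers move at their own pace and stop on an object; "force" is the grip in N (left out, the last holds). Time passes only in rows, so rows that repeat a pose let the fingers close. It gives the time, the measured TCP pose, the force and the opening at its end, in the units of the state.
- read_state(): the state, without advancing time (a new reading comes with each control period).
- read_camera(name): name is "scene" or "top" or "wrist"; returns a dict with "pixels" (480x640x3 uint8, blue, green, red), "intrinsics" (3x3 intrinsics, pixels), "D" ([k1, k2, p1, p2, k3] as OpenCV has them; the pictures are not rectified), "rvec" (rotation vector, rad) and "tvec" (3), from world to camera coordinates, as OpenCV has them; the wrist camera has in their place "tool_from_camera" (4x4, takes a point from camera to tool coordinates, whose origin is the TCP and whose axes are the tool frame's). Camera axes: x right, y down, z forward; pixel columns grow to the right and rows downward; lengths in m; the calibration is good to about 2 mm. A picture is of the moment at which its call begins: read the wrist's pose just before it. There is no depth.
- close_job(): hands the job in, once; it reports no verdict.
The state is a dict: "t": time; "q": joint angles; "dq": joint speeds; "joint_torque": joint torques, N m; "tool_pos": TCP position; "orientation": TCP orientation; "force": force on the tool from outside, world axes, zero at the start; "wrist_torque": the same for the moment, N m; "opening": finger opening in m.
Only numpy, scipy, OpenCV 4.12 (cv2) and the standard library are available. Lean on these libraries where they do the work, as an engineer would, in place of code of your own. Each camera call takes 0.05 s, during which the arm holds its last target. There are 200 camera calls.

## Working session

There is one attempt and no reset: what is moved stays moved. The work goes in short steps, Python scripts to look and compute and a tool call to move; the robot and the scene stay as the last step left them, time stands still between calls to the robot, and variables do not carry over. Pictures are saved under pics/ and viewed, about 8 in all and at most 12, crops included, and the job is handed in when it is done.

Besides the shell and the picture viewer there is one more tool, called after "Request:" by a JSON object that holds its "op" and its "data", one argument or row to a line. apply_moves: Moves the arm, as the interface text tells. Its arguments: {"type":"object","properties":{"series":{"type":"array"},"force":{"type":"number"}},"required":["series"]}

```bash
mkdir -p pics
cat > h.py <<'E'
from plant import *
import numpy as np, cv2
def rays(c,uv):
    p=cv2.undistortPoints(np.array(uv,float).reshape(-1,1,2),c['intrinsics'],np.array(c['D'],float)).reshape(-1,2)
    d=np.c_[p,np.ones(len(p))]
    if 'rvec' in c:
        R=cv2.Rodrigues(np.array(c['rvec'],float))[0]; return -R.T@np.array(c['tvec'],float).ravel(), d@R
    s=c['state'];R=cv2.Rodrigues(np.array(s['orientation'],float))[0];T=np.array(c['tool_from_camera'])
    return R@T[:3,3]+s['tool_pos'], d@(R@T[:3,:3]).T
def onz(c,uv,z):
    o,d=rays(c,uv); return o+d*((z-o[2])/d[:,2:])
def proj(c,P):
    return cv2.projectPoints(np.array(P,float).reshape(-1,1,3),np.array(c['rvec'],float),np.array(c['tvec'],float),c['intrinsics'],np.array(c['D'],float))[0].reshape(-1,2)
def cam(n,f):
    s=read_state();c=read_camera(n);c['state']=s;cv2.imwrite('pics/'+f,c['pixels']);import pickle;pickle.dump(c,open('pics/'+f+'.pkl','wb'));return c
def load(f):
    import pickle;return pickle.load(open('pics/'+f+'.pkl','rb'))
E
python3 - <<'E'
from h import *
cam('top','top0.png');cam('scene','sc0.png')
s=read_state();print(s['t'],s['orientation'],cv2.Rodrigues(np.array(s['orientation']))[0].round(3),s['opening'])
E
```

```text
0.1 [ 0.25049663  1.55649057 -0.25309483] [[-0.001  0.315  0.949]
 [-0.002  0.949 -0.315]
 [-1.    -0.002 -0.   ]] 0.09276975317847908
```

View pics/top0.png

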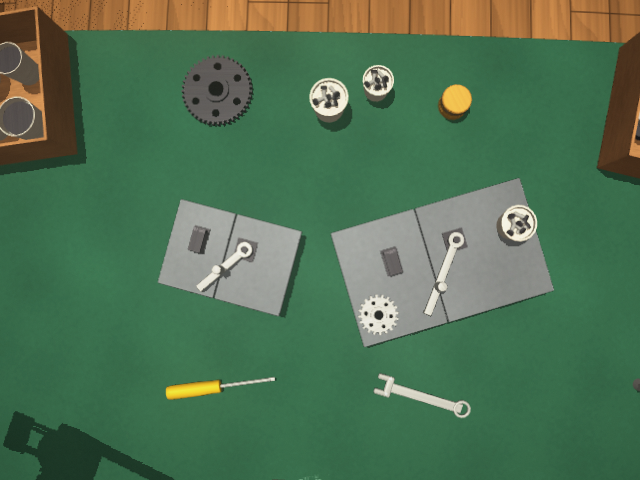

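View pics/sc0.png

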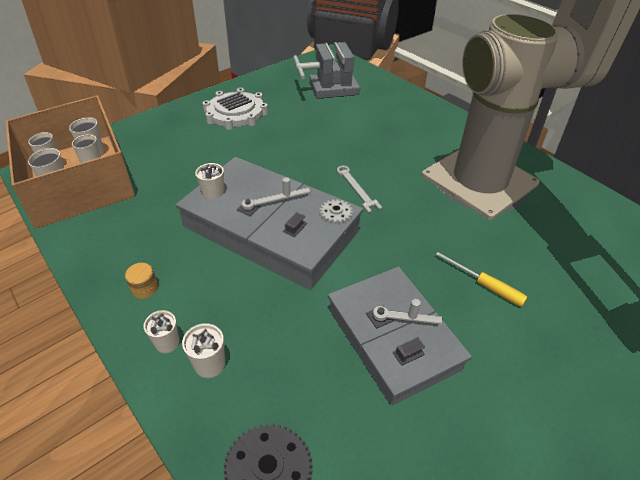

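The big case is on the right in the top view: pivot (456,240), pin about (442,287), catch (392,262), cup (518,224) and gear (378,315). The small case is on the left, with its hook open.

Run:
```python
from h import *
c=load('top0.png');s=load('sc0.png')
g=cv2.cvtColor(c['pixels'],cv2.COLOR_BGR2HSV)
m=((g[...,1]<60)&(g[...,2]>60)).astype(np.uint8)
m=cv2.morphologyEx(m,cv2.MORPH_CLOSE,np.ones((9,9)))
for k in sorted(cv2.findContours(m,0,1)[0],key=cv2.contourArea)[-4:]:
    r=cv2.minAreaRect(k);b=cv2.boxPoints(r);print(r,b.round().tolist());print(onz(c,b,.07).round(4).tolist())
cor=onz(c,[(332,234),(519,179),(553,290),(366,346)],.07);print('cor',cor.round(4))
print(np.linalg.norm(np.diff(cor,axis=0),axis=1))
ax=(cor[0]-cor[1]+cor[3]-cor[2]);ax/=np.linalg.norm(ax);print('y axis',ax)
for n,uv,z in [('piv',(456,240),.082),('catch',(392,262),.091),('pintop',(442,287),.1255),('tip',(430,313),.0855),('cup',(518,222),.125),('gear',(378,315),.08)]:
    print(n,onz(c,[uv],z).round(4))
for n,uv,z in [('piv',(248,204),.082),('pintop',(286,181),.1255)]:
    print('scene',n,onz(s,[uv],z).round(4))
P=onz(c,[(442,287)],.1255);Q=onz(c,[(456,240)],.085);print(np.linalg.norm((P-Q)[0,:2]),proj(s,P),proj(s,Q))
print('small pintop',onz(c,[(217,270)],.1055))
```

```text
((20.334245681762695, 117.524658203125), (41.49007034301758, 42.23030471801758), 87.87889862060547) [[-2.0, 98.0], [41.0, 96.0], [42.0, 137.0], [0.0, 139.0]]
[[0.7932, 0.6217, 0.07], [0.796, 0.54, 0.07], [0.7194, 0.5318, 0.07], [0.716, 0.6128, 0.07]]
((216.0, 89.0), (68.0, 70.0), 90.0) [[181.0, 55.0], [251.0, 55.0], [251.0, 123.0], [181.0, 123.0]]
[[0.8728, 0.2834, 0.07], [0.8741, 0.1571, 0.07], [0.7506, 0.1524, 0.07], [0.7486, 0.2773, 0.07]]
((229.48077392578125, 256.90386962890625), (126.82257843017578, 88.31974029541016), 15.255118370056152) [[157.0, 283.0], [180.0, 198.0], [302.0, 231.0], [279.0, 316.0]]
[[0.4648, 0.3086, 0.07], [0.6154, 0.2732, 0.07], [0.5623, 0.0562, 0.07], [0.4137, 0.0921, 0.07]]
((443.6121826171875, 261.3090515136719), (119.51687622070312, 202.29116821289062), 73.57781219482422) [[330.0, 233.0], [524.0, 175.0], [558.0, 290.0], [363.0, 347.0]]
[[0.5608, 0.0085, 0.07], [0.6703, -0.3282, 0.07], [0.4718, -0.39, 0.07], [0.3647, -0.0551, 0.07]]
cor [[ 0.5585  0.0045  0.07  ]
 [ 0.6637 -0.3198  0.07  ]
 [ 0.4716 -0.382   0.07  ]
 [ 0.3669 -0.0594  0.07  ]]
[0.34095562 0.20190133 0.33919948]
y axis [-0.30864947  0.95117585  0.        ]
piv [[ 0.5532 -0.2083  0.082 ]]
catch [[ 0.5124 -0.0985  0.091 ]]
pintop [[ 0.4729 -0.1781  0.1255]]
tip [[ 0.4276 -0.1657  0.0855]]
cup [[ 0.5832 -0.3023  0.125 ]]
gear [[ 0.4215 -0.0779  0.08  ]]
scene piv [[ 0.5532 -0.2075  0.082 ]]
scene pintop [[ 0.4775 -0.1735  0.1255]]
0.08538278162628507 [[286.4012732  179.04794713]] [[247.91834778 202.82771332]]
small pintop [[0.49035624 0.19615601 0.1055    ]]
```

Request:
{"op": "apply_moves", "data": {
  "series": [
    {"jaw": -1, "linear": [0, -0.33, 0.5], "roll": 0},
    {"jaw": -1, "linear": [0, -0.33, 0.5], "roll": 0},
    {"jaw": -1, "linear": [0, -0.33, 0.5], "roll": 0},
    {"jaw": -1, "linear": [0, -0.33, 0.5], "roll": 0},
    {"jaw": -1, "linear": [0, -0.33, 0.5], "roll": 0},
    {"jaw": -1, "linear": [0, -0.33, 0.5], "roll": 0},
    {"jaw": -1, "linear": [0, -0.33, 0.5], "roll": 0},
    {"jaw": -1, "linear": [0, -0.9, 0.75], "roll": 0},
    {"jaw": -1, "linear": [0, -0.9, 0.75], "roll": 0},
    {"jaw": -1, "linear": [0, -0.9, 0.75], "roll": 0},
    {"jaw": -1, "linear": [0, -0.9, 0.75], "roll": 0},
    {"jaw": -1, "linear": [0, -0.9, 0.75], "roll": 0},
    {"jaw": -1, "linear": [0, -0.9, 0.75], "roll": 0},
    {"jaw": -1, "linear": [0, -0.9, 0.75], "roll": 0},
    {"jaw": -1, "linear": [0, -0.9, 0.75], "roll": 0},
    {"jaw": -1, "linear": [0, -0.9, 0.75], "roll": 0}
  ]
}}

```text
t: 2.1
tool_pos: [0.4458, -0.0836, 0.1964]
orientation: [0.249, 1.557, -0.251]
force: [0.3, 0.2, -0.3]
opening: 0.093
```

```bash
cat > st.py <<'E'
from h import *
s=read_state();R=cv2.Rodrigues(np.array(s['orientation']))[0]
print(s['t'],np.round(s['tool_pos'],4),np.round(s['q'],2),np.round(s['force'],1),round(s['opening'],4));print(R.round(3))
import sys
if len(sys.argv)>1: # target xyz -> normalised shift
    print('shift',(R.T@(np.array(sys.argv[1:4],float)-s['tool_pos'])/.6).round(4))
E
python3 st.py .474 -.177 .2; python3 -c "
from h import *
cam('wrist','w1.png')"
```

```text
2.1 [ 0.4458 -0.0836  0.1964] [-0.3  -0.28  1.88 -0.    1.54 -1.55] [ 0.3  0.2 -0.3] 0.093
[[-0.001  0.313  0.95 ]
 [-0.001  0.95  -0.313]
 [-1.    -0.001 -0.001]]
shift [-0.0059 -0.1331  0.0934]
```

View pics/w1.png

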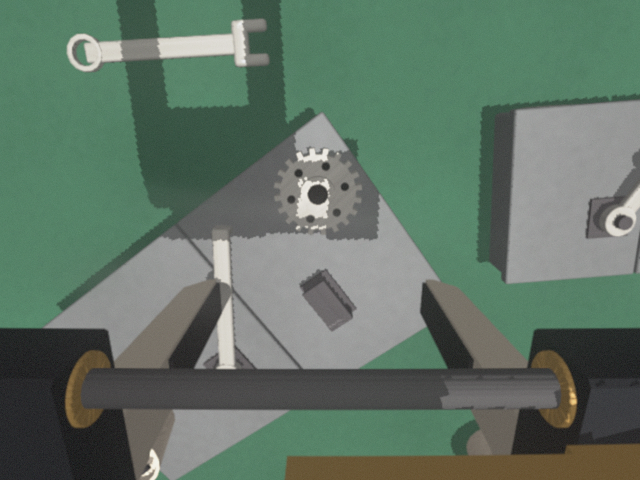

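The wrist view shows the gear (318,193), the catch (327,300) and the hook arm (222,290), with a finger hiding the pin. The arm is not yet over it, so I'll centre above the pin and check again.

Request:
{"op": "apply_moves", "data": {
  "series": [
    {"jaw": -1, "linear": [0, -0.133, 0.093], "roll": 0},
    {"jaw": -1, "linear": [0, -0.133, 0.093], "roll": 0},
    {"jaw": -1, "linear": [0, -0.133, 0.093], "roll": 0},
    {"jaw": -1, "linear": [0, -0.133, 0.093], "roll": 0}
  ]
}}

```text
t: 2.65
tool_pos: [0.4739, -0.1754, 0.1964]
orientation: [0.248, 1.558, -0.249]
force: [-0.1, -0.5, -0.5]
opening: 0.0932
```

```bash
python3 st.py .474 -.177 .098; python3 -c "
from h import *
c=cam('wrist','w2.png')
s=c['state'];R=cv2.Rodrigues(np.array(s['orientation']))[0];T=np.array(c['tool_from_camera'])
for P in ([.474,-.177,.1255],[.474,-.177,.0855],[.5532,-.2083,.0855]):
    p=(R.T@(np.array(P)-s['tool_pos'])-T[:3,3])@T[:3,:3]
    print(cv2.projectPoints(p.reshape(1,1,3),np.zeros(3),np.zeros(3),c['intrinsics'],np.array(c['D'],float))[0].ravel())
"
```

```text
2.65 [ 0.4739 -0.1754  0.1964] [-0.46 -0.13  1.75 -0.    1.52 -1.71] [-0.1 -0.5 -0.5] 0.0932
[[-0.001  0.311  0.95 ]
 [-0.     0.95  -0.311]
 [-1.    -0.001 -0.001]]
shift [ 0.164  -0.0023  0.0012]
[318.76364314 241.18832699]
[319.0141392  225.75138153]
[313.07591368 322.38465606]
```

View pics/w2.png

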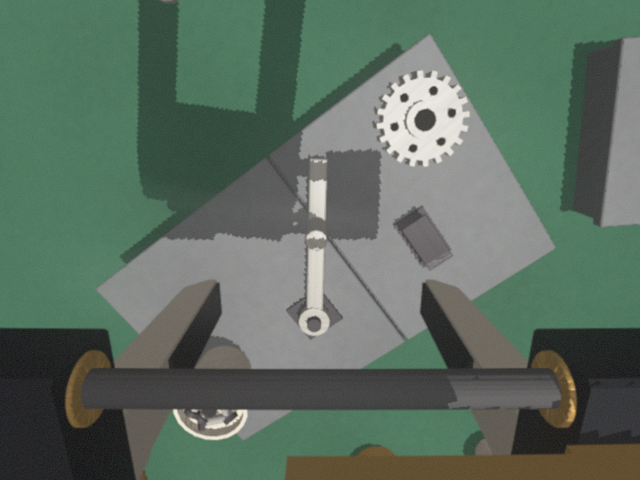

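The pin (316,240) and pivot (313,321) are within 3 px of where I predicted. I'll descend, then pinch lightly.

Request:
{"op": "apply_moves", "data": {
  "series": [
    {"jaw": -1, "linear": [0.08, -0.001, 0.001], "roll": 0},
    {"jaw": -1, "linear": [0.163, -0.001, 0.001], "roll": 0},
    {"jaw": -1, "linear": [0.163, -0.001, 0.001], "roll": 0},
    {"jaw": 1, "linear": [0.163, -0.001, 0.001], "roll": 0},
    {"jaw": 1, "linear": [0.163, -0.001, 0.001], "roll": 0},
    {"jaw": 1, "linear": [0.163, -0.001, 0.001], "roll": 0},
    {"jaw": 1, "linear": [0.163, -0.001, 0.001], "roll": 0},
    {"jaw": 1, "linear": [0.163, -0.001, 0.001], "roll": 0},
    {"jaw": 1, "linear": [0.163, -0.001, 0.001], "roll": 0},
    {"jaw": 1, "linear": [0.163, -0.001, 0.001], "roll": 0}
  ],
  "force": 12
}}

```text
t: 3.95
tool_pos: [0.4741, -0.1761, 0.0986]
orientation: [0.248, 1.558, -0.249]
force: [1.1, -0.8, 0.5]
opening: 0.0277
```

```bash
python3 st.py
python3 - <<'E'
from h import *
s=read_state();R=cv2.Rodrigues(np.array(s['orientation']))[0]
piv=np.array([.5532,-.2079]);u=np.array([-.315,.949])  # mean of edge axis and pivot-catch line
p=np.array(s['tool_pos'][:2]);v=p-piv;print('r',np.hypot(*v))
a0=np.arctan2(v[1],v[0]);a1=np.arctan2(u[1],u[0]);print('angle',a0-a1)
for f in np.linspace(0,1,9):
    a=a0+(a1-a0)*f;q=piv+.085*np.array([np.cos(a),np.sin(a)])
    print(round(np.degrees(a0-a)/30,3),(R.T@np.r_[q-p,0]/.6).round(4),q.round(4))
E
```

```text
3.95 [ 0.4741 -0.1761  0.0986] [-0.46 -0.06  1.86 -0.    1.34 -1.71] [ 1.1 -0.8  0.5] 0.0277
[[-0.001  0.311  0.95 ]
 [-0.001  0.95  -0.311]
 [-1.    -0.001 -0.001]]
r 0.08526071672448093
angle 0.8687065852468683
0.0 [-0.     -0.      0.0004] [ 0.4743 -0.1762]
0.207 [-0.      0.0152  0.0023] [ 0.4782 -0.1679]
0.415 [-0.      0.0302  0.0057] [ 0.483 -0.16 ]
0.622 [-0.      0.0447  0.0108] [ 0.4886 -0.1527]
0.83 [-0.0001  0.0586  0.0174] [ 0.495 -0.146]
1.037 [-0.0001  0.0717  0.0255] [ 0.502 -0.14 ]
1.244 [-0.0001  0.0838  0.035 ] [ 0.5097 -0.1349]
1.452 [-0.0001  0.0948  0.0457] [ 0.5178 -0.1306]
1.659 [-1.000e-04  1.046e-01  5.750e-02] [ 0.5264 -0.1272]
```

Request:
{"op": "apply_moves", "data": {
  "series": [
    {"jaw": 1, "linear": [0, 0, 0], "roll": 0},
    {"jaw": 1, "linear": [0, 0, 0], "roll": 0},
    {"jaw": 1, "linear": [0, 0, 0], "roll": 0},
    {"jaw": 1, "linear": [0, 0.0075, 0.001], "roll": 0.1},
    {"jaw": 1, "linear": [0, 0.015, 0.002], "roll": 0.2},
    {"jaw": 1, "linear": [0, 0.0228, 0.004], "roll": 0.31},
    {"jaw": 1, "linear": [0, 0.03, 0.0055], "roll": 0.41},
    {"jaw": 1, "linear": [0, 0.0375, 0.008], "roll": 0.52},
    {"jaw": 1, "linear": [0, 0.0447, 0.0105], "roll": 0.62},
    {"jaw": 1, "linear": [0, 0.0518, 0.014], "roll": 0.73},
    {"jaw": 1, "linear": [0, 0.0586, 0.017], "roll": 0.83},
    {"jaw": 1, "linear": [0, 0.0586, 0.017], "roll": 0.83}
  ]
}}

```text
t: 5.45
tool_pos: [0.4948, -0.1453, 0.0985]
orientation: [0.587, 1.491, -0.587]
force: [-1.3, 2.5, 0.9]
opening: 0.0155
```

```bash
python3 st.py
python3 - <<'E'
from h import *
c=cam('top','top1.png')
cv2.imwrite('pics/top1c.png',cv2.resize(c['pixels'][170:350,320:560],None,fx=3,fy=3))
s=read_state();R=cv2.Rodrigues(np.array(s['orientation']))[0]
piv=np.array([.5532,-.2079]);u=np.array([-.315,.949])
p=np.array(s['tool_pos'][:2]);v=p-piv;print('r',np.hypot(*v))
a0=np.arctan2(v[1],v[0]);a1=np.arctan2(u[1],u[0]);print('angle',a0-a1)
for f in np.linspace(0,1,9):
    a=a0+(a1-a0)*f;q=piv+.085*np.array([np.cos(a),np.sin(a)])
    print(round(np.degrees(a0-a)/30,3),(R.T@np.r_[q-p,0]/.6).round(4),q.round(4))
E
```

```text
5.45 [ 0.4948 -0.1453  0.0985] [-0.38 -0.03  1.83 -0.    1.34 -1.21] [-1.3  2.5  0.9] 0.0155
[[-0.001  0.682  0.731]
 [ 0.     0.731 -0.682]
 [-1.    -0.001 -0.001]]
r 0.08557726762584494
angle 0.43104132362821934
0.0 [-0.     -0.0001  0.001 ] [ 0.4952 -0.1458]
0.103 [-0.      0.0075  0.0017] [ 0.4986 -0.1428]
0.206 [-0.      0.0151  0.0028] [ 0.5022 -0.1399]
0.309 [-0.      0.0225  0.0044] [ 0.5059 -0.1373]
0.412 [-0.      0.0299  0.0063] [ 0.5098 -0.1348]
0.515 [-0.      0.0372  0.0087] [ 0.5138 -0.1326]
0.617 [-0.      0.0443  0.0114] [ 0.5179 -0.1306]
0.72 [-0.      0.0513  0.0145] [ 0.5221 -0.1288]
0.823 [-0.      0.0581  0.018 ] [ 0.5264 -0.1272]
```

View pics/top1c.png

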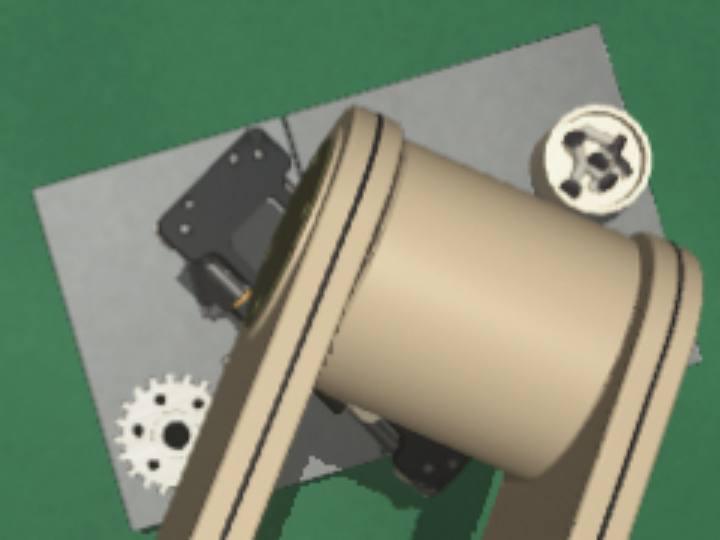

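The top view is blocked by the arm, but the 15.5 mm opening and small force show the pin is held. I'll carry on to the stop, pressing gently at the end.

Request:
{"op": "apply_moves", "data": {
  "series": [
    {"jaw": 1, "linear": [0, 0.0075, 0.0015], "roll": 0.1},
    {"jaw": 1, "linear": [0, 0.015, 0.0025], "roll": 0.2},
    {"jaw": 1, "linear": [0, 0.0225, 0.004], "roll": 0.31},
    {"jaw": 1, "linear": [0, 0.03, 0.006], "roll": 0.41},
    {"jaw": 1, "linear": [0, 0.037, 0.0085], "roll": 0.51},
    {"jaw": 1, "linear": [0, 0.044, 0.011], "roll": 0.61},
    {"jaw": 1, "linear": [0, 0.051, 0.0142], "roll": 0.71},
    {"jaw": 1, "linear": [0, 0.055, 0.0163], "roll": 0.77},
    {"jaw": 1, "linear": [0, 0.058, 0.0178], "roll": 0.81},
    {"jaw": 1, "linear": [0, 0.06, 0.0188], "roll": 0.82},
    {"jaw": 1, "linear": [0, 0.06, 0.0188], "roll": 0.82}
  ]
}}

```text
t: 6.88
tool_pos: [0.5272, -0.1259, 0.0985]
orientation: [0.915, 1.373, -0.915]
force: [-2.3, 5.1, 2.9]
opening: 0.0152
```

```bash
python3 st.py .5264 -.1272 .0985
```

```text
6.875 [ 0.5272 -0.1259  0.0985] [-0.33  0.05  1.76  0.    1.34 -0.72] [-2.3  5.1  2.9] 0.0152
[[-0.002  0.924  0.383]
 [ 0.002  0.383 -0.924]
 [-1.    -0.001 -0.002]]
shift [-0.0001 -0.002   0.0015]
```

Request:
{"op": "apply_moves", "data": {
  "series": [
    {"jaw": 1, "linear": [0, 0.003, -0.001], "roll": 0},
    {"jaw": 1, "linear": [0, 0.006, -0.001], "roll": 0},
    {"jaw": 1, "linear": [0, 0.008, -0.001], "roll": 0},
    {"jaw": 1, "linear": [0, 0.008, -0.001], "roll": 0}
  ]
}}

```text
t: 7.38
tool_pos: [0.5278, -0.1253, 0.0981]
orientation: [0.911, 1.378, -0.92]
force: [-17.5, -5.5, 10.8]
opening: 0.0149
```

```bash
python3 st.py .5264 -.1272 .0985;python3 - <<'E'
from h import *
c=cam('scene','sc2.png')
cv2.imwrite('pics/sc2c.png',cv2.resize(c['pixels'][120:300,160:400],None,fx=3,fy=3))
E
```

```text
7.375 [ 0.5278 -0.1253  0.0981] [-0.33  0.05  1.75 -0.    1.34 -0.72] [-17.5  -5.5  10.8] 0.0149
[[-0.009  0.924  0.383]
 [-0.     0.383 -0.924]
 [-1.    -0.009 -0.003]]
shift [-0.0006 -0.0035  0.0021]
```

View pics/sc2c.png

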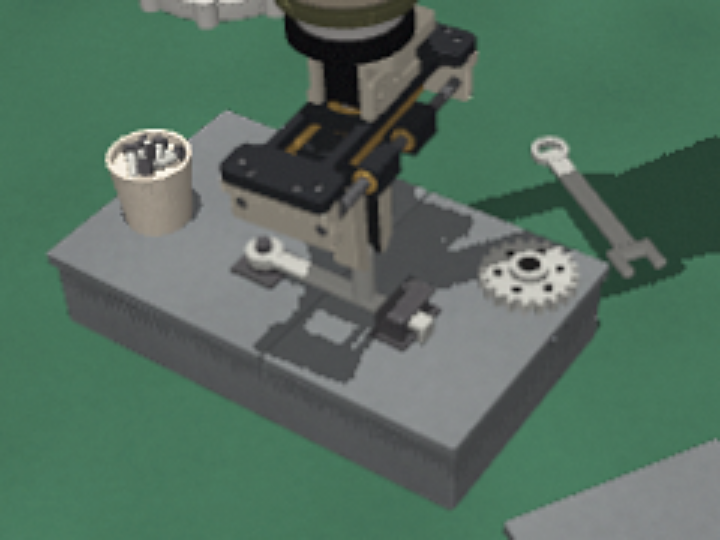

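The hook is against its stop: 18 N after only 0.6 mm of travel, and the picture shows its nose protruding past the catch. Now I'll release and rise.

Request:
{"op": "apply_moves", "data": {
  "series": [
    {"jaw": 1, "linear": [0, 0, 0], "roll": 0},
    {"jaw": -0.4, "linear": [0, 0, 0], "roll": 0},
    {"jaw": -0.4, "linear": [0, 0, 0], "roll": 0},
    {"jaw": -0.4, "linear": [0, 0, 0], "roll": 0},
    {"jaw": -0.4, "linear": [0, 0, 0], "roll": 0},
    {"jaw": -0.4, "linear": [0, 0, 0], "roll": 0},
    {"jaw": -0.4, "linear": [-0.05, 0, 0], "roll": 0},
    {"jaw": -0.4, "linear": [-0.1, 0, 0], "roll": 0},
    {"jaw": -0.4, "linear": [-0.2, 0, 0], "roll": 0},
    {"jaw": -0.4, "linear": [-0.2, 0, 0], "roll": 0},
    {"jaw": -0.4, "linear": [-0.2, -0.15, 0.1], "roll": 0},
    {"jaw": -0.4, "linear": [-0.2, -0.25, 0.1], "roll": 0},
    {"jaw": -0.4, "linear": [-0.2, -0.25, 0.1], "roll": 0},
    {"jaw": -0.4, "linear": [-0.2, -0.25, 0.1], "roll": 0},
    {"jaw": -0.4, "linear": [-0.2, -0.25, 0.1], "roll": 0}
  ]
}}

```text
t: 9.3
tool_pos: [0.4136, -0.2379, 0.2188]
orientation: [0.912, 1.378, -0.92]
force: [0.1, 0.6, -0.1]
opening: 0.065
```

```bash
python3 st.py;python3 - <<'E'
from h import *
c=cam('top','top3.png');s=cam('scene','sc3.png')
a=cv2.resize(c['pixels'][170:350,150:560],None,fx=1.9,fy=1.9);b=cv2.resize(s['pixels'][140:290,160:480],(a.shape[1],250))
cv2.imwrite('pics/f.png',np.vstack([a,b]));print(a.shape)
o=load('top0.png')['pixels'];d=cv2.absdiff(o,c['pixels'])[190:325,150:310].max(2);print('small case changed px',(d>30).sum())
E
```

```text
9.3 [ 0.4136 -0.2379  0.2188] [-0.63 -0.21  1.78 -0.01  1.58 -1.02] [ 0.1  0.6 -0.1] 0.065
[[-0.009  0.924  0.383]
 [ 0.     0.383 -0.924]
 [-1.    -0.008 -0.004]]
(342, 779, 3)
small case changed px 0
```

View pics/f.png

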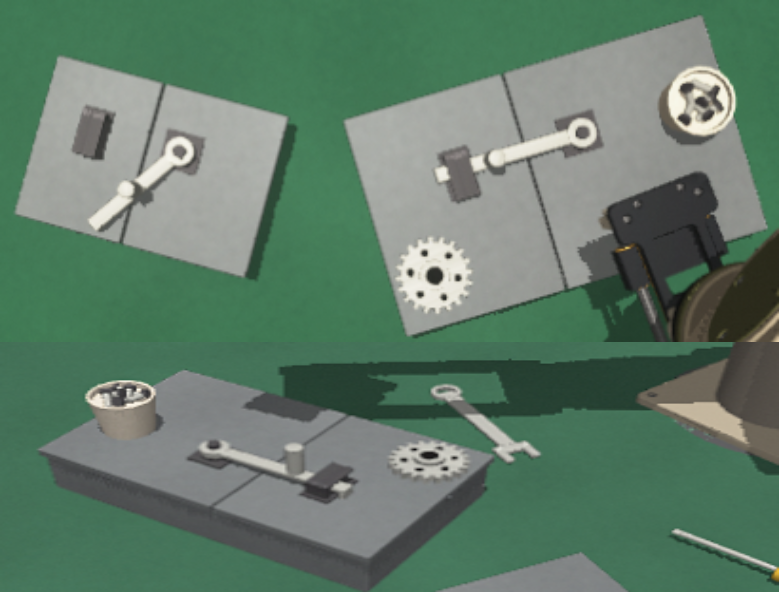

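The hook lies under the catch with its nose showing beyond it. The pin is at crop (497,158), and the small hook hasn't moved. I'll check the angle, then hand in.

Run:
```python
from h import *
c=load('top3.png');p=onz(c,[(150+497/1.9,170+158/1.9)],.1255)[0,:2];v=p-[.5532,-.2079]
print(p,np.hypot(*v),'angle',np.arctan2(v[1],v[0])-np.arctan2(.951,-.309))
print(close_job())
```

```text
[ 0.52698368 -0.12699624] 0.08504535832894793 angle -0.0007942290424698406
the job is handed in; nothing more can be done
None
```

The big case's hook is closed and the job is handed in at about 9.4 s, well under the 32 s limit. I pinched its grip pin, swung it about 0.87 rad clockwise to its stop, then let go and moved clear.

- **Hook closed:** it met the stop at about 18 N. The last top view puts the pin 85.0 mm from the pivot, at about 0.00 rad from closed, which one picture gives only to a few hundredths of a rad. The end shows through under the catch's roof.
- **Small case:** the before and after top views show no changed pixels around it, so its hook has not moved.
- **Robot clear:** the force after backing off was about 0.6 N, with the gripper well above everything.

No check failed. One top view taken mid-swing was blocked by the arm, so I relied on the force and finger opening there.

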